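# Wind the desk camera slider to its mark

### The job

Fit the loose steel crank onto the square drive shaft of the camera slider, pushed fully down, and wind it clockwise (seen from above) through as many turns as it takes until the carriage's pointer stands in line with the blade of the white mark block. Move the carriage only by winding the crank, never by pushing it; leave the crank sitting fully down on the shaft and the other things on the desk where they are.

Things in the scene. Friction and masses are not known exactly. Their poses are not given: they have to be found in the camera images.
- slider: Camera slider fixed to the desk. Origin on the desk under the drive shaft's axis; own y runs along the rail away from the gearbox, z up. Grey gearbox 100 (x) x 90 (y) x 50 mm high, centred on the origin; two steel rods, tops 43 mm high, run along +y to a grey foot at y = 460 mm. The black carriage (80 x 60 mm) with a camera on it, 120 mm high, rides on them, centre first at y = 200 to 210 mm.
- shaft_seat (a point): Centre of the seat of the upright square steel drive shaft on the gearbox, 55 mm above the desk; turns with the shaft, z up, x and y square to its flats. The seat is a dark disc 42 mm across; the shaft is 16 mm square and rises 30 mm above it, stepped narrower over its last 6 mm. The crank is fully down when its hub's underside rests on the seat.
- shaft (a joint): Turn of the drive shaft in rad, growing clockwise seen from above. One clockwise turn moves the carriage 44 mm along the rail, away from the gearbox (slider +y); turning back returns it. It takes about 0.1 N m to turn and stays where it is left.
- pointer (a point): Tip of the thin aluminium pointer finger (4 mm wide) that sticks out of the carriage's side (slider +x), 58 mm above the desk, on the carriage's centre line.
- mark_line (a point): Edge, facing the rail, of the thin upright steel blade (4 mm wide, 18 mm high) on a fixed white block 28 x 30 x 50 mm beside the rail; the point is 58 mm above the desk, its axes parallel to the slider's. When the carriage is right, pointer and blade face each other across a 3 mm gap. The mark starts 85 to 130 mm further along the rail than the pointer.
- crank: Loose steel crank, about 0.35 kg, standing on its hub. Origin: centre of the hub's underside; x along its arm, z up. Hub: block 34 x 34 x 44 mm high; in its underside an 18 mm square socket, 32 mm deep, chamfered mouth, sides parallel to the hub's. The flat arm (16 mm wide, z = 34 to 42 mm) runs out along +x to x = 88 mm. Grip the hub across its faces at y = +-17 mm.
- knob_mid (a point): Middle, on its axis, of the upright black round knob at the end of the crank's arm: 75 mm from the hub's axis, 68 mm above the hub's underside. The knob is 24 mm across, 44 mm high (z = 46 to 90 mm above the hub's underside) and spins freely on its pin. The axes are those of the crank.
- controller: Black game controller, about 100 x 160 x 52 mm; origin under its centre.
- mug: White mug, 80 mm across, 90 mm high, with a handle; origin under its centre.
- clock: Round desk clock, 84 mm across, 88 mm high; origin under its centre.

How it is judged:
On the way, in this order (a step that is already met when the one before it is completed fails the run):
1. the crank sits fully down on the square shaft (horizontal distance between crank and shaft_seat below 0.004 m and z of crank in the frame of shaft_seat below 0.005 m and angle between crank's own z axis and vertical below 0.06 rad), for 0.2 s.
2. the crank, still on the shaft, has been wound until the pointer is in line with the mark (y of pointer in the frame of mark_line between -0.006 and 0.006 m and horizontal distance between crank and shaft_seat below 0.008 m and z of crank in the frame of shaft_seat below 0.012 m and angle between crank's own z axis and vertical below 0.15 rad), for 0.2 s.
At the end, for the whole second after the job is handed in: The pointer is within 6 mm of the mark's blade along the rail, the crank sits fully down on the shaft (hub's underside within 5 mm of the seat, upright, within 4 mm of the axis), and all is at rest (all of step 1 and y of pointer in the frame of mark_line between -0.006 and 0.006 m and velocity of joint shaft between -0.1 and 0.1 rad/s and linear speed of crank below 0.01 m/s); the robot touches nothing.
It fails at once if the robot pushes the carriage (contact force between any of the fingers, the arm and carriage above 1 N).
It fails at once if the carriage moves more than 15 mm while the crank is off the shaft (distance of pointer from where it was at the start of the episode above 0.015 m and distance between crank and shaft_seat above 0.028 m).
It fails at once if another thing on the desk is shifted by more than 40 mm (distance of any of controller, mug, clock from where it was at the start of the episode above 0.04 m).
It also fails if it takes over 72 s, if anything falls off the work surface, if the arm or the gripper's body presses on something with over 40 N, if the wrist force passes 120 N, or if a joint passes its speed limit or range.

### The arm

A 6-joint arm with a two-finger parallel gripper is mounted at the origin on the work surface. World frame = base frame: x ahead of the robot, y to its left, z up, the work surface at z = 0. Lengths are in m, angles in rad, forces in N, time in s.
With the tool pointing down it reaches from about 0.3 to 0.775 m from the base axis. Payload 14.6 kg.
Tool frame: the origin (TCP) lies between the finger pads; the fingertips stand ctrl.tip_extent ahead of it and the grasp point (between the pads) lies 3 mm ahead of it (ctrl.tip_extent is the distance from the TCP to the fingertips, in m); z points along the fingers, y is the line along which they close (so a half turn about z gives the same grasp; the last joint's range is limited). The gripper opens to 94 mm and grips with 3 to 60 N. Pads are 16 mm wide; open, the fingers measure 119 mm over their backs; the gripper's body (75 mm by 177 mm) begins 78 mm behind the grasp point.
Start: joints at [-1.323, 0.3, 1.521, -0, 1.321, -0.067], TCP at [0.17, -0.523, 0.227] pointing down, gripper open.
Joint ranges: [-3.03, 3.03], [-0.79, 2.21], [0.23, 2.52], [-1.04, 4.18], [0, 3.07], [-2.55, 2.55]. Speed limits (rad/s): [2.22, 2.22, 2.57, 3.14, 3.14, 3.14].

### API

Orientations are given as [roll, pitch, yaw] about the fixed x, y, z axes, in that order (R = Rz(yaw) Ry(pitch) Rx(roll)).
In Python, from station import ctrl gives the robot as it stands.
- The arm moves only by the tool shift_gripper, called after "Request:" as name([rows], argument=value, ...), one row to a line, values as JSON. Schema: {"type":"object","properties":{"offsets":{"type":"array","items":{"type":"array","items":{"type":"array","items":{"type":"number"},"minItems":6,"maxItems":6},"minItems":1,"maxItems":10},"minItems":1,"maxItems":1},"aperture":{"type":"number"},"clamp_n":{"type":"number"},"only":{"type":"string"},"quiet":{"type":"boolean"},"lines":{"type":"string"}},"required":["offsets"],"additionalProperties":false}. offsets is a list that holds a single list of rows (three levels of brackets), with 1 to 10 rows, each of 6 numbers: dx, dy, dz in shares of the most that a row can go, 1 being 50 mm, then a rotation vector rx, ry, rz in normalised numbers (1 is 2 pi rad); each row shifts and turns the commanded pose from where the row before left it, along the tool's axes as they then stand; what a row does not reach is not made up. A row lasts 1/10 s, in which the tool goes at most 0.05 m and 0.15 rad, less where a joint would pass 70% of its speed; a pose out of reach is approached as far as the arm can. aperture is the finger opening in m, set as the call begins (left out keeps the last). The fingers move at their own pace and stop on an object; clamp_n is the grip in N (left out, the last holds). Time passes only in rows, so rows that do not move let the fingers close. The tool returns the time, the measured TCP pose, the force, the opening and the grip force at its end. only (a regular expression) keeps the lines of the reply that match it, lines (a string "A,B") keeps lines A to B, and quiet returns only ok. Input that does not fit is refused with a message, and nothing moves.
- ctrl.get_obs(): the state, without advancing time (a new reading comes with each control period).
- ctrl.camera(name): name is "side" or "top" or "wrist"; returns a dict with "pixels" (384x512x3 uint8, blue, green, red), "fx", "fy", "cx", "cy" (pixels), "extrinsics" (4x4, takes a point from camera to world coordinates). Camera axes: x right, y up, looking along -z (the intrinsics and any distortion apply to the point x, -y, -z); pixel columns grow to the right and rows downward; lengths in m; the calibration is good to about 2 mm. A picture is of the moment at which its call begins. There is no depth.
- ctrl.hand_in(): hands the job in; it is judged then, once.
The state is a dict: "time_s": time; "qpos": joint angles; "joint_vel": joint speeds; "tau": joint torques, N m; "ee_pos": TCP position; "eef_rot": TCP orientation; "force": force on the tool from outside, world axes, zero at the start; "moment": the same for the moment, N m; "grip_width": finger opening in m; "grip_force": force on a finger pad.
Only numpy, scipy, OpenCV 4.12 (cv2) and the standard library are available. Lean on these libraries where they do the work, as an engineer would, in place of code of your own. Each camera call takes 0.05 s, during which the arm holds its last target. There are 200 camera calls.

## Working session

There is one attempt and no reset: what is moved stays moved. The work goes in short steps, Python scripts to look and compute and a tool call to move; the robot and the scene stay as the last step left them, time stands still between calls to the robot, and variables do not carry over. Pictures are saved under pics/ and viewed, at most 12 in all, crops included, and the job is handed in when it is done.

```bash
ls; mkdir -p pics; python3 - <<'E'
from station import ctrl
import cv2,numpy as np
a=[]
for n in ("top","side"):
    c=ctrl.camera(n); cv2.imwrite(f"pics/{n}0.png",c["pixels"]); print(n,c["fx"],c["fy"],c["cx"],c["cy"],np.round(c["extrinsics"],3).tolist(),[k for k in c])
o=ctrl.get_obs();print(ctrl.tip_extent,o)
E
```

```text
pics
station.py
top 482.3170350833726 482.3170350833726 255.94589840517446 183.39619412443486 [[0.007, 0.995, -0.099, 0.409], [-1.0, 0.007, -0.004, -0.054], [-0.003, 0.099, 0.995, 1.631], [0.0, 0.0, 0.0, 1.0]] ['pixels', 'fx', 'fy', 'cx', 'cy', 'extrinsics']
side 438.0676800556543 438.0676800556543 259.69183544904575 197.0035039156809 [[-0.85, 0.336, -0.405, 0.029], [-0.526, -0.527, 0.668, 0.822], [0.011, 0.781, 0.625, 0.865], [0.0, 0.0, 0.0, 1.0]] ['pixels', 'fx', 'fy', 'cx', 'cy', 'extrinsics']
0.022 {'time_s': 0.1, 'qpos': array([-1.32257537e+00,  3.00428774e-01,  1.52150760e+00,  1.14594591e-05,
        1.32065814e+00, -6.65950707e-02]), 'joint_vel': array([-0.00030746,  0.00027026, -0.00060217, -0.00059784,  0.00042982,
       -0.00085618]), 'tau': array([ 1.83628421e-03, -5.32640791e+01, -3.53283477e+01,  7.08981883e-02,
        2.34522385e-02, -4.65933510e-05]), 'ee_pos': array([ 0.17025649, -0.5227761 ,  0.22694061]), 'eef_rot': array([-3.14059375e+00, -7.77454285e-05,  3.14813149e-01]), 'force': array([-0.52721191,  0.03132628,  0.05897187]), 'moment': array([-0.0102601 , -0.00971768, -0.03791796]), 'grip_force': 0.0, 'grip_width': 0.09427999930923672}
```

View pics/top0.png

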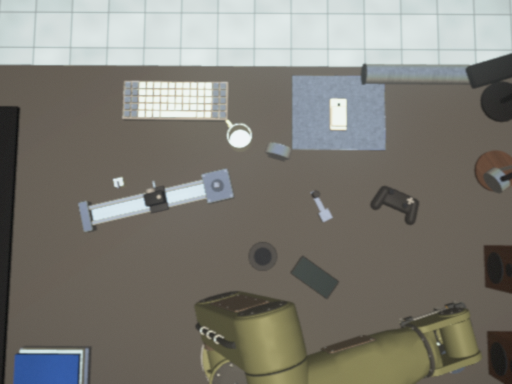

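View pics/side0.png

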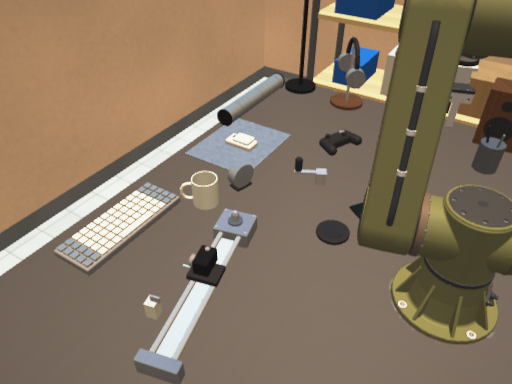

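Top view: gearbox/shaft near (217,185), carriage (156,197), mark block (118,182), crank hub (325,214) with the knob at (316,194), clock (278,150), mug (239,135). The side view shows the same layout, with the hub at (321,176) and the knob at (299,163).

```bash
cat > h.py <<'E'
import numpy as np,cv2
from station import ctrl
def ray(c,u,v):
    E=c["extrinsics"]; d=np.array([(u-c["cx"])/c["fx"],-(v-c["cy"])/c["fy"],-1.])
    return E[:3,3],E[:3,:3]@d
def onz(c,u,v,z):
    o,d=ray(c,u,v); return o+d*(z-o[2])/d[2]
def proj(c,p):
    E=c["extrinsics"]; q=E[:3,:3].T@(np.asarray(p)-E[:3,3]); return np.array([c["cx"]-c["fx"]*q[0]/q[2],c["cy"]+c["fy"]*q[1]/q[2]])
E
python3 - <<'E'
from h import *
c=ctrl.camera("top"); im=c["pixels"]
a=cv2.resize(im[160:240,70:245],None,fx=4,fy=4,interpolation=cv2.INTER_CUBIC)
b=cv2.resize(im[180:230,300:350],None,fx=6,fy=6,interpolation=cv2.INTER_CUBIC)
W=np.zeros((600,a.shape[1],3),np.uint8); W[:280]=a[:280]; W[290:590,:300]=b
s=ctrl.camera("side")["pixels"]; b=cv2.resize(s[145:195,285:335],None,fx=6,fy=6,interpolation=cv2.INTER_CUBIC)
W[290:590,310:610]=b
cv2.imwrite("pics/crop.png",W)
for n,u,v,z in [("shaft",217,185,.085),("hub",325,214,.044),("knob",316,194,.09),("mark",118,182,.05),("carr",156,197,.05),("foot",86,216,.04)]: print(n,onz(c,u,v,z).round(3))
E
```

```text
shaft [0.557 0.077 0.085]
hub [ 0.467 -0.276  0.044]
knob [ 0.529 -0.241  0.09 ]
mark [0.568 0.407 0.05 ]
carr [0.519 0.28  0.05 ]
foot [0.456 0.511 0.04 ]
```

View pics/crop.png

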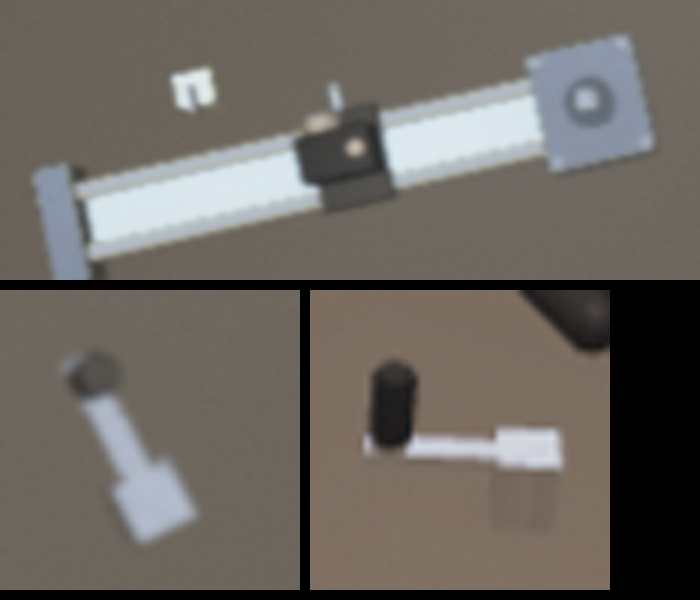

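Crop: the pointer tip is at about (334,85) in the crop and the mark blade notch at (193,92). The hub, arm and knob are clear in both views. I'm moving over the crank for a closer wrist view.

The manual's scale: shifts go in shares of 50 mm and turns go in shares of 2 pi rad. Converting my numbers, 0.045 m is 0.9, -0.018 m is -0.36, -0.1 rad is -0.0159.

Request:
shift_gripper([
  [[0.9,-0.36,0,0,0,0],[0.9,-0.36,0,0,0,0],[0.9,-0.36,0,0,0,0],[0.9,-0.36,0,0,0,0],[0.9,-0.36,0,0,0,0],[0.9,-0.36,0,0,0,0],[0.9,-0.36,0,0,0,0],[0.88,-0.34,0,0,0,0],[0,0,0,0,0,-0.0159],[0,0,0,0,0,-0.0159]],
])

```text
time_s: 1.2
ee_pos: [0.4682, -0.2746, 0.2271]
eef_rot: [-3.141, 0.0, 0.521]
force: [-0.6, -0.3, -0.3]
grip_width: 0.094
grip_force: 0.0
```

Request:
shift_gripper([
  [[0,0,0,0,0,0],[0,0,0,0,0,0]],
])

```text
time_s: 1.4
ee_pos: [0.4672, -0.2759, 0.2274]
eef_rot: [-3.141, 0.0, 0.512]
force: [0.5, 0.4, -0.1]
grip_width: 0.0936
grip_force: 0.0
```

```bash
python3 - <<'E'
from h import *
o=ctrl.get_obs();print(o['ee_pos'],o['eef_rot'])
c=ctrl.camera("wrist"); print(c["fx"],c["cx"],c["cy"],c["extrinsics"].round(3)); cv2.imwrite("pics/w1.png",c["pixels"])
for p in [(.467,-.276,.044),(.467,-.276,.0),(.529,-.241,.09)]: print(proj(c,p))
E
```

```text
[ 0.46724862 -0.27592055  0.22738139] [-3.14146799e+00  9.19494391e-05  5.11652833e-01]
265.5432961703024 258.2507439766113 189.58079038749298 [[ 0.489  0.844  0.218  0.53 ]
 [-0.872  0.474  0.123 -0.239]
 [ 0.    -0.251  0.968  0.385]
 [ 0.     0.     0.     1.   ]]
[258.82112377 178.43330688]
[258.74626957 172.15750979]
[258.78331874 122.65888016]
```

View pics/w1.png

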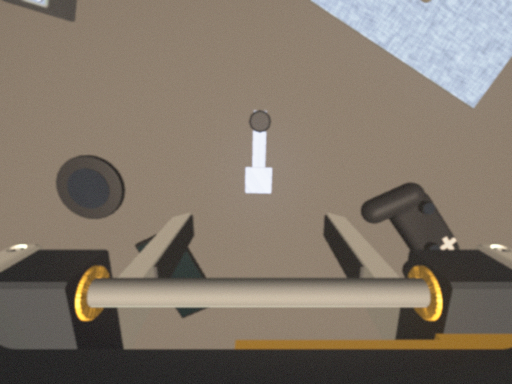

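The wrist view shows the hub top at about (258,180), the arm running straight up the image, and the knob top at (260,120). That agrees with the projected estimate. Next I measure the hub by mask.

```bash
python3 - <<'E'
from h import *
c=ctrl.camera("wrist"); im=c["pixels"]
g=cv2.cvtColor(im,cv2.COLOR_BGR2GRAY); m=np.zeros_like(g); m[100:205,225:300]=(g[100:205,225:300]>150)*255
hub=cv2.morphologyEx(m,cv2.MORPH_OPEN,np.ones((19,19),np.uint8))
ys,xs=np.where(hub); print(xs.min(),xs.max(),ys.min(),ys.max(),cv2.minAreaRect(np.c_[xs,ys].astype(np.float32)))
P=[onz(c,u,v,.044) for u,v in [(xs.min()-.5+.5,ys.min()),(xs.max()+1,ys.min()),(xs.max()+1,ys.max()+1),(xs.min(),ys.max()+1)]]
P=np.array(P);print(P.round(4)); print(P.mean(0),np.linalg.norm(P[0]-P[1]),np.linalg.norm(P[1]-P[2]))
arm=[]
for v in range(134,164):
    r=np.where(m[v]>0)[0]
    if len(r): arm.append((r.mean()+.5,v+.5))
arm=np.array([onz(c,u,v,.042) for u,v in arm]); d=arm[0]-arm[-1]; print(len(arm),np.arctan2(d[1],d[0]))
# line fit
vx=cv2.fitLine(arm[:,:2].astype(np.float32),cv2.DIST_HUBER,0,.01,.01).ravel(); print(vx,np.arctan(vx[1]/vx[0]))
# knob top
k=(g<95).astype(np.uint8)*255; k[:105]=0;k[140:]=0;k[:,:240]=0;k[:,285:]=0
ys,xs=np.where(k);print(xs.mean(),ys.mean(),np.ptp(xs),np.ptp(ys)); print(onz(c,xs.mean()+.5,ys.mean()+.5,.09))
E
```

```text
244 272 166 193 ((258.0, 179.5), (27.0, 28.0), 90.0)
[[ 0.4719 -0.2513  0.044 ]
 [ 0.4903 -0.2841  0.044 ]
 [ 0.4577 -0.3029  0.044 ]
 [ 0.4388 -0.2693  0.044 ]]
[ 0.4646965  -0.27689466  0.044     ] 0.03757476079062559 0.03764034393908348
30 0.47718697049571784
[ 0.89041895  0.4551418   0.5003654  -0.25788072] 0.47253144
259.1521739130435 120.27173913043478 21 20
[ 0.53113458 -0.24095343  0.09      ]
```

In the tool's units: 0.04 m is 0.8, 0.03 m is 0.6, 0.02 rad is 0.0032.

Request:
shift_gripper([
  [[-0.06,0,0.8,0,0,0.0032],[0,0,0.8,0,0,0],[0,0,0.8,0,0,0],[0,0,0.8,0,0,0],[0,0,0.6,0,0,0],[0,0,0.16,0,0,0],[0,0,0,0,0,0]],
])

```text
time_s: 2.2
ee_pos: [0.4645, -0.2774, 0.0291]
eef_rot: [-3.14, 0.001, 0.494]
force: [0.5, -0.4, 1.1]
grip_width: 0.0941
grip_force: 0.0
```

Request:
shift_gripper([
  [[0,0,0,0,0,0],[0,0,0,0,0,0],[0,0,0,0,0,0],[0,0,0,0,0,0],[0,0,0,0,0,0],[0,0,0,0,0,0],[0,0,0,0,0,0]],
], aperture=0.02, clamp_n=30)

```text
time_s: 2.9
ee_pos: [0.4648, -0.2773, 0.0295]
eef_rot: [-3.142, -0.0, 0.495]
force: [-0.0, 0.3, 0.5]
grip_width: 0.0414
grip_force: 0.0
```

Request:
shift_gripper([
  [[0,0,0,0,0,0],[0,0,0,0,0,0],[0,0,0,0,0,0],[0,0,0,0,0,0]],
])

```text
time_s: 3.3
ee_pos: [0.4647, -0.2773, 0.0294]
eef_rot: [-3.142, 0.0, 0.495]
force: [-0.0, -0.9, -0.3]
grip_width: 0.0339
grip_force: 30.0
```

Request:
shift_gripper([
  [[0,0,-0.2,0,0,0],[0,0,-0.6,0,0,0],[0,0,-0.8,0,0,0],[0,0,-0.8,0,0,0],[0,0,-0.8,0,0,0],[0,0,0,0,0,0]],
])

```text
time_s: 3.9
ee_pos: [0.4662, -0.2783, 0.1953]
eef_rot: [3.134, -0.004, 0.495]
force: [0.5, -0.8, -3.3]
grip_width: 0.0342
grip_force: 30.0
```

```bash
python3 - <<'E'
from h import *
c=ctrl.camera("top"); im=c["pixels"]
cs=lambda u,v,z:onz(c,u,v,z)[:2].round(4)
g=im[165:210,190:240].astype(int); 
# gearbox mask: bluish grey
hsv=cv2.cvtColor(im,cv2.COLOR_BGR2HSV); print(hsv[185,209],hsv[185,217],hsv[198,217],hsv[197,200],hsv[150,217])
m=cv2.inRange(im,(110,90,80),(190,170,160)); n,l,s,ce=cv2.connectedComponentsWithStats(m)
for i in range(1,n):
    if s[i,4]>40: print(s[i],ce[i])
E
```

```text
[108  45 163] [109  31 196] [109  44 164] [105  23 198] [ 19  32 113]
[ 137   63  335   19 1919] [390.70766024  71.50755602]
[29 65 90  1 90] [73.5 65. ]
[ 291   74   96   77 6356] [337.36485211 113.18423537]
[122  80  23  39 474] [130.07594937  98.62869198]
[171  81  82  68 159] [222.8427673 104.8427673]
[213  84  13  27 229] [218.58078603  95.28384279]
[220 105   6  12  54] [222.59259259 110.74074074]
[150 119  47   1  47] [173. 119.]
[229 125  20  12  55] [237.61818182 129.32727273]
[267 142  24  15 257] [278.51361868 148.6848249 ]
[165 168  69  39 917] [213.9738277  185.63249727]
[491 169  18  21 155] [499.72258065 177.86451613]
[ 78 180  78  52 456] [100.24561404 209.80921053]
[ 19 348  70  36 332] [ 70.14457831 360.19578313]
```

In the tool's units: -0.034 m is -0.68, 0.025 m is 0.5.

Request:
shift_gripper([
  [[0.5,-0.68,0,0,0,0],[0.5,-0.68,0,0,0,0],[0.5,-0.68,0,0,0,0],[0.5,-0.68,0,0,0,0],[0.5,-0.68,0,0,0,0],[0.5,-0.68,0,0,0,0],[0,0,0,0,0,0],[0,0,0,0,0,0],[0,0,0,0,0,0]],
])

```text
time_s: 4.85
ee_pos: [0.4995, -0.0272, 0.1886]
eef_rot: [-3.141, 0.001, 0.494]
force: [-0.5, 0.8, -4.1]
grip_width: 0.0335
grip_force: 30.0
```

```bash
python3 - <<'E'
from h import *
o=ctrl.get_obs();print(o['ee_pos'],o['eef_rot'])
c=ctrl.camera("wrist"); cv2.imwrite("pics/w2.png",c["pixels"])
im=c["pixels"]; p=proj(c,(.557,.077,.085)); print(p)
u,v=p.astype(int); z=cv2.resize(im[max(v-45,0):v+45,max(u-45,0):u+45],None,fx=4,fy=4,interpolation=cv2.INTER_CUBIC)
W=np.zeros((384,512+360,3),np.uint8);W[:,:512]=im;W[:z.shape[0],512:512+z.shape[1]]=z
cv2.imwrite("pics/w2.png",W[:,72:])
E
```

```text
[ 0.49946461 -0.02724395  0.18863296] [-3.14083635e+00  1.35487665e-03  4.94185488e-01]
[189.47255047  90.26596771]
```

View pics/w2.png

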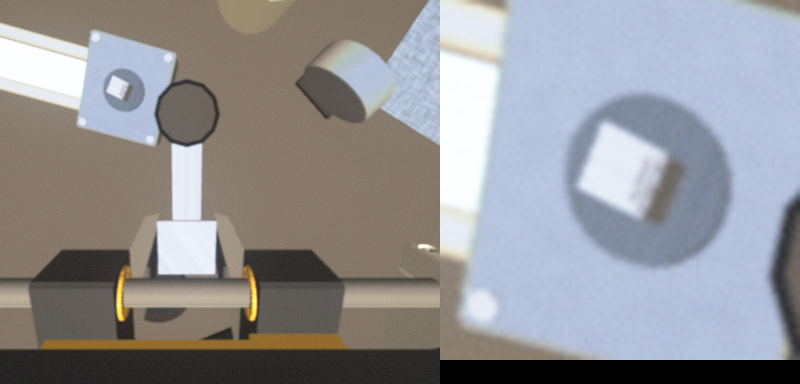

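Wrist view: the crank is held straight, with the hub at (187+72,245). The seat disc and shaft are near (196,90) in the full image, and the shaft's bright top is turned roughly like the gearbox. I'll fit the disc and the shaft edges.

```bash
python3 - <<'E'
from h import *
c=ctrl.camera("wrist"); im=c["pixels"]; hsv=cv2.cvtColor(im,cv2.COLOR_BGR2HSV); g=cv2.cvtColor(im,cv2.COLOR_BGR2GRAY)
print("seat",im[105,192],"box",im[125,175],"top",im[86,190],"side",im[93,201+8])
S=8
def up(x): return cv2.resize(x,None,fx=S,fy=S,interpolation=cv2.INTER_CUBIC)
x0,y0,x1,y1=170,64,222,116
G=up(g[y0:y1,x0:x1])
# disc: region darker than gearbox -> largest contour
t=(float(g[105,192])+float(g[125,175]))/2
m=(G<t).astype(np.uint8)*255
cs,_=cv2.findContours(m,cv2.RETR_EXTERNAL,cv2.CHAIN_APPROX_NONE); k=None
for q in sorted(cs,key=cv2.contourArea)[-3:]:
    e=cv2.fitEllipse(q); print("ell",np.array(e[0])/S+(x0,y0),np.array(e[1])/S,cv2.contourArea(q))
    # fit circle on plane
    pts=np.array([onz(c,(a+.5)/S+x0,(b+.5)/S+y0,.055)[:2] for a,b in q[:,0]])
    (cc,r)=cv2.minEnclosingCircle(pts.astype(np.float32)*1000)
    A=np.c_[2*pts,np.ones(len(pts))];s=np.linalg.lstsq(A,(pts**2).sum(1),rcond=None)[0]; R=np.sqrt(s[2]+s[0]**2+s[1]**2); print(s[:2],R,"res",np.abs(np.hypot(*(pts-s[:2]).T)-R).max())
m=(G>(float(g[86,190])*.5+.5*float(g[105,192]))).astype(np.uint8)*255
cs,_=cv2.findContours(m,cv2.RETR_EXTERNAL,cv2.CHAIN_APPROX_NONE)
for q in cs:
    if cv2.contourArea(q)<3000: continue
    for z in(.079,.085):
        pts=np.array([onz(c,(a+.5)/S+x0,(b+.5)/S+y0,z)[:2] for a,b in q[:,0]])*1000
        r=cv2.minAreaRect(pts.astype(np.float32)); print(z,r,np.radians(r[2]))
    ap=cv2.approxPolyDP(q,10,True)[:,0]; print((ap/S+(x0,y0)).round(1).tolist())
# gearbox yaw via outline & rod edge
mb=cv2.inRange(im,(150,130,120),(255,215,205)); 
# held hub
H=(g>150).astype(np.uint8); 
sub=H[215:275,225:292]; h=cv2.morphologyEx(sub,cv2.MORPH_OPEN,np.ones((35,35),np.uint8)); ys,xs=np.where(h)
if len(xs): print("hub",xs.min()+225,xs.max()+226,ys.min()+215,ys.max()+216)
a=[]
for v in range(150,212):
    r=np.where(g[v,235:285]>150)[0]
    if len(r): a.append((v,r.min()+235,r.max()+236))
print(a[0],a[30],a[-1])
E
```

```text
seat [157 139 131] box [220 192 178] top [246 236 231] side [151 133 124]
ell [195.84321213  90.34145355] [40.19517517 44.28862   ] 89442.0
[0.55915282 0.07860371] 0.02114289705671242 res 0.00074578020478034
0.079 ((559.435791015625, 73.30172729492188), (46.27320098876953, 51.87681579589844), 28.253955841064453) 0.4931245561396584
0.085 ((559.5245971679688, 71.83082580566406), (45.233699798583984, 50.711421966552734), 28.25396156311035) 0.49312465600819927
[[170.0, 64.0], [170.0, 115.9], [221.9, 115.9], [221.9, 64.0]]
hub 230 288 220 275
(150, np.int64(243), np.int64(275)) (180, np.int64(243), np.int64(274)) (211, np.int64(244), np.int64(274))
```

```bash
python3 - <<'E'
from h import *
c=ctrl.camera("wrist"); im=c["pixels"]; g=cv2.cvtColor(im,cv2.COLOR_BGR2GRAY)
S=8;x0,y0,x1,y1=170,64,222,116
G=cv2.resize(g[y0:y1,x0:x1],None,fx=S,fy=S,interpolation=cv2.INTER_CUBIC)
M=np.zeros_like(G); cv2.circle(M,(int((195.8-x0)*S),int((90.3-y0)*S)),17*S,255,-1)
for th in (185,200,215):
    m=((G>th)&(M>0)).astype(np.uint8)*255
    cs,_=cv2.findContours(m,cv2.RETR_EXTERNAL,cv2.CHAIN_APPROX_NONE); q=max(cs,key=cv2.contourArea)
    pts=np.array([onz(c,(a+.5)/S+x0,(b+.5)/S+y0,.079)[:2] for a,b in q[:,0]])*1000
    r=cv2.minAreaRect(pts.astype(np.float32)); print(th,r,np.radians(r[2]))
    ap=cv2.approxPolyDP(q,12,True)[:,0]; P=np.array([onz(c,(a+.5)/S+x0,(b+.5)/S+y0,.079)[:2] for a,b in ap])
    for i in range(len(P)):
        d=P[(i+1)%len(P)]-P[i]; print("  ",(ap[i]/S+(x0,y0)).round(1),"len",np.hypot(*d).round(4),"ang mod90",(np.arctan2(d[1],d[0])%(np.pi/2)).round(3))
o=ctrl.get_obs(); z=o['ee_pos'][2]+.0145
P=np.array([onz(c,u,v,z) for u,v in [(230,220),(288,220),(288,275),(230,275)]]); print(z,P.mean(0),o['ee_pos'],np.linalg.norm(P[1]-P[0]),np.linalg.norm(P[2]-P[1]))
a,b=onz(c,259,150,z-.002),onz(c,259,211,z-.002); d=a-b; print("arm yaw",np.arctan2(d[1],d[0]))
E
```

```text
185 ((559.1574096679688, 79.59510803222656), (16.731260299682617, 16.470611572265625), 2.1716103553771973) 0.037901750771736235
   [186.4  76.1] len 0.0047 ang mod90 1.163
   [182.6  79.5] len 0.0121 ang mod90 0.124
   [178.9  92.2] len 0.0147 ang mod90 0.042
   [193.2  99.4] len 0.0157 ang mod90 0.055
   [199.4  83.5] len 0.0135 ang mod90 1.563
200 ((559.1763305664062, 79.77420806884766), (16.214866638183594, 15.696961402893066), 2.5859172344207764) 0.04513276992470859
   [186.1  76.2] len 0.0158 ang mod90 1.545
   [178.9  91.8] len 0.0147 ang mod90 0.049
   [193.2  98.8] len 0.0149 ang mod90 0.077
   [198.8  83.5] len 0.0131 ang mod90 1.557
215 ((559.1132202148438, 79.97122955322266), (15.570381164550781, 14.386064529418945), 1.4615837335586548) 0.025509448444190064
   [185.6  76.6] len 0.0147 ang mod90 1.553
   [179.   91.1] len 0.0141 ang mod90 0.038
   [192.8  98. ] len 0.0042 ang mod90 0.865
   [190.9  93.6] len 0.0078 ang mod90 1.561
   [194.4  86. ] len 0.0043 ang mod90 1.035
   [198.1  83.5] len 0.0129 ang mod90 0.005
0.20364967937021927 [ 0.49959116 -0.02706957  0.20364968] [ 0.49971695 -0.02749706  0.18914968] 0.03317192783004334 0.03547150742150254
arm yaw 0.4935621899937512
```

In the tool's units: -0.0261 m is -0.522, 0.0156 m is 0.312, 0.116 rad is 0.0185.

Request:
shift_gripper([
  [[0,0,0,0,0,0.0185],[0,0,0,0,0,0.0185],[0,0,0,0,0,0.0185],[0,0,0,0,0,0.0185],[0.312,-0.52,0,0,0,0],[0.314,-0.522,0,0,0,0],[0.312,-0.522,0,0,0,0],[0.314,-0.522,0,0,0,0],[0,0,0,0,0,0],[0,0,0,0,0,0]],
])

```text
time_s: 6.0
ee_pos: [0.5592, 0.0792, 0.189]
eef_rot: [3.141, 0.001, 0.031]
force: [0.7, -0.3, -3.3]
grip_width: 0.0339
grip_force: 30.0
```

```bash
python3 - <<'E'
from h import *
o=ctrl.get_obs();print(o['ee_pos'],o['eef_rot'],o['qpos'][5],o['force'])
for n in ("top","side"):
    c=ctrl.camera(n); u,v=proj(c,(.559,.079,.1)).astype(int); print(n,u,v)
    z=cv2.resize(c["pixels"][v-40:v+40,u-45:u+45],None,fx=4,fy=4,interpolation=cv2.INTER_CUBIC); W=z if n=="top" else np.hstack([W,z])
cv2.imwrite("pics/pre.png",W)
E
```

```text
[0.55916675 0.07924893 0.1889719 ] [3.14139682e+00 8.49778562e-04 3.08764122e-02] 1.6159781209414086 [ 0.6961345  -0.26284686 -3.30363594]
top 216 183
side 234 207
```

View pics/pre.png

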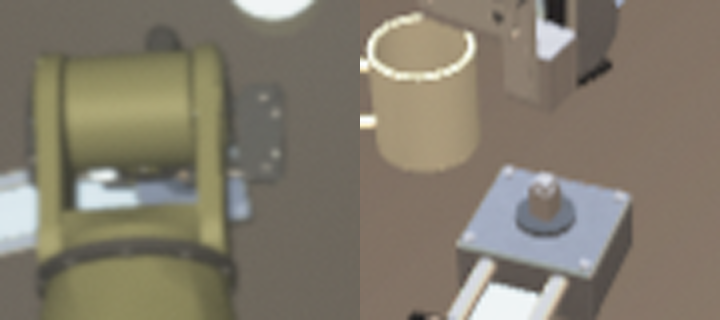

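The side view shows the gripper with the hub above the upright shaft, with the mug clear behind it. I'm descending while watching the force.

In the tool's units: 0.03 m is 0.6, 0.01 m is 0.2.

Request:
shift_gripper([
  [[0,0,0.6,0,0,0],[0,0,0.6,0,0,0],[0,0,0.2,0,0,0],[0,0,0,0,0,0],[0,0,0.06,0,0,0],[0,0,0.06,0,0,0],[0,0,0.06,0,0,0],[0,0,0,0,0,0]],
])

```text
time_s: 6.9
ee_pos: [0.5593, 0.0796, 0.1105]
eef_rot: [-3.142, -0.0, 0.031]
force: [-1.0, -0.6, -3.2]
grip_width: 0.0338
grip_force: 30.0
```

In the tool's units: 0.003 m is 0.06.

Request:
shift_gripper([
  [[0,0,0.06,0,0,0],[0,0,0.06,0,0,0],[0,0,0.06,0,0,0],[0,0,0,0,0,0]],
])

```text
time_s: 7.3
ee_pos: [0.559, 0.0796, 0.1009]
eef_rot: [3.142, 0.001, 0.031]
force: [-0.4, 0.1, -3.9]
grip_width: 0.0337
grip_force: 30.0
```

In the tool's units: 0.005 m is 0.1, 0.004 m is 0.08.

Request:
shift_gripper([
  [[0,0,0.1,0,0,0],[0,0,0.1,0,0,0],[0,0,0.08,0,0,0],[0,0,0,0,0,0],[0,0,0.04,0,0,0],[0,0,0.02,0,0,0],[0,0,0,0,0,0]],
])

```text
time_s: 8.0
ee_pos: [0.5593, 0.0796, 0.0845]
eef_rot: [-3.142, -0.0, 0.031]
force: [-0.4, -0.4, -3.7]
grip_width: 0.0339
grip_force: 30.0
```

In the tool's units: 0.001 m is 0.02.

Request:
shift_gripper([
  [[0,0,0.02,0,0,0],[0,0,0.02,0,0,0],[0,0,0,0,0,0]],
])

```text
time_s: 8.3
ee_pos: [0.5595, 0.0796, 0.0843]
eef_rot: [3.142, -0.001, 0.031]
force: [-9.2, -0.2, 17.5]
grip_width: 0.0338
grip_force: 30.0
```

In the tool's units: -0.04 m is -0.8, -0.03 m is -0.6.

Request:
shift_gripper([
  [[0,0,-0.02,0,0,0],[0,0,0,0,0,0],[0,0,0,0,0,0],[0,0,0,0,0,0],[0,0,0,0,0,0],[0,0,-0.2,0,0,0],[0,0,-0.6,0,0,0],[0,0,-0.8,0,0,0],[0,0,-0.4,0,0,0],[0,0,0,0,0,0]],
], aperture=0.09, clamp_n=30)

```text
time_s: 9.3
ee_pos: [0.5604, 0.0797, 0.1873]
eef_rot: [-3.141, -0.006, 0.031]
force: [-0.7, -0.3, 0.6]
grip_width: 0.0903
grip_force: 0.0
```

```bash
python3 - <<'E'
from h import *
c=ctrl.camera("top")
p=onz(c,153.4,181.3,.058);m=onz(c,118.3,182.7,.058); s=np.array([.5593,.0796])
f=onz(c,70+62/4,160+222/4,.04)[:2]; d=f-s; print("foot",f,np.hypot(*d)); 
y=d/np.hypot(*d); x=np.array([y[1],-y[0]]); print("yaw",np.arctan2(-y[0],y[1]),"pointer",(p[:2]-s)@x,(p[:2]-s)@y,"mark",(m[:2]-s)@x,(m[:2]-s)@y)
c=ctrl.camera("wrist"); cv2.imwrite("pics/w3.png",c["pixels"])
g=cv2.cvtColor(c["pixels"],cv2.COLOR_BGR2GRAY); print(proj(c,(.5593,.0796,.099)),proj(c,(.634,.082,.145)))
E
```

```text
foot [0.45720055 0.5130328 ] 0.44529573419651686
yaw 0.23134262765014652 pointer 0.058443237239099964 0.2006163041522457 mark 0.07960004733088089 0.31390162148288686
[259.17864405 199.79592746] [259.29144219 118.23558288]
```

View pics/w3.png

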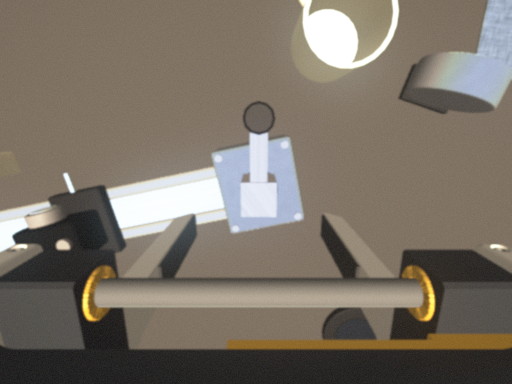

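The crank sits on the shaft: hub at (259,200) and knob at (259,117), both on the predicted pixels. The pointer-to-mark distance is about 113 mm, roughly 2.57 turns. Next I take the knob.

In the tool's units: 0.037 m is 0.74, 0.028 m is 0.56.

Request:
shift_gripper([
  [[0.74,0,0,0,0,0],[0.74,0,0,0,0,0],[0,0,0,0,0,0],[0,0,0.56,0,0,0],[0,0,0.56,0,0,0],[0,0,0,0,0,0]],
], aperture=0.05)

```text
time_s: 10.0
ee_pos: [0.6307, 0.0817, 0.1226]
eef_rot: [3.141, 0.008, 0.031]
force: [-0.6, 0.1, -0.2]
grip_width: 0.0503
grip_force: 0.0
```

Request:
shift_gripper([
  [[0,0,0,0,0,0],[0,0,0,0,0,0],[0,0,0,0,0,0],[0,0,0,0,0,0],[0,0,0,0,0,0]],
], aperture=0.015, clamp_n=20)

```text
time_s: 10.5
ee_pos: [0.6337, 0.0819, 0.1284]
eef_rot: [-3.142, -0.002, 0.031]
force: [1.1, -0.5, 3.4]
grip_width: 0.0238
grip_force: 20.0
```

In the tool's units: -0.0194 m is -0.388, -0.0181 m is -0.362.

Request:
shift_gripper([
  [[-0.052,0.388,0,0,0,0],[-0.15,0.362,0,0,0,0],[-0.238,0.31,0,0,0,0],[-0.31,0.238,0,0,0,0],[-0.362,0.15,0,0,0,0],[-0.388,0.052,0,0,0,0],[0,0,0,0,0,0],[0,0,0,0,0,0]],
])

```text
time_s: 11.3
ee_pos: [0.5603, 0.0039, 0.1282]
eef_rot: [3.141, -0.001, 0.03]
force: [-0.9, -3.2, 6.5]
grip_width: 0.0236
grip_force: 20.0
```

In the tool's units: -0.0194 m is -0.388, -0.0181 m is -0.362.

Request:
shift_gripper([
  [[-0.388,-0.052,0,0,0,0],[-0.362,-0.15,0,0,0,0],[-0.31,-0.238,0,0,0,0],[-0.238,-0.31,0,0,0,0],[-0.15,-0.362,0,0,0,0],[-0.052,-0.388,0,0,0,0],[0,0,0,0,0,0]],
])

```text
time_s: 12.0
ee_pos: [0.4831, 0.0786, 0.1279]
eef_rot: [-3.141, -0.0, 0.032]
force: [-6.0, 1.3, 9.9]
grip_width: 0.0234
grip_force: 20.0
```

Request:
shift_gripper([
  [[0.052,-0.388,0,0,0,0],[0.15,-0.362,0,0,0,0],[0.238,-0.31,0,0,0,0],[0.31,-0.238,0,0,0,0],[0.362,-0.15,0,0,0,0],[0.388,-0.052,0,0,0,0],[0,0,0,0,0,0]],
])

```text
time_s: 12.7
ee_pos: [0.558, 0.1546, 0.1278]
eef_rot: [-3.141, -0.002, 0.031]
force: [1.1, 2.8, 9.1]
grip_width: 0.0236
grip_force: 20.0
```

Request:
shift_gripper([
  [[0.388,0.052,0,0,0,0],[0.362,0.15,0,0,0,0],[0.31,0.238,0,0,0,0],[0.238,0.31,0,0,0,0],[0.15,0.362,0,0,0,0],[0.052,0.388,0,0,0,0],[0,0,0,0,0,0]],
])

```text
time_s: 13.4
ee_pos: [0.634, 0.0791, 0.1277]
eef_rot: [3.141, -0.0, 0.029]
force: [1.4, -0.3, 7.1]
grip_width: 0.0234
grip_force: 20.0
```

In the tool's units: -0.0194 m is -0.388, -0.0181 m is -0.362.

Request:
shift_gripper([
  [[-0.052,0.388,0,0,0,0],[-0.15,0.362,0,0,0,0],[-0.238,0.31,0,0,0,0],[-0.31,0.238,0,0,0,0],[-0.362,0.15,0,0,0,0],[-0.388,0.052,0,0,0,0],[0,0,0,0,0,0]],
])

```text
time_s: 14.1
ee_pos: [0.5594, 0.0037, 0.128]
eef_rot: [-3.141, -0.0, 0.03]
force: [-1.0, 0.5, 4.7]
grip_width: 0.0233
grip_force: 20.0
```

Request:
shift_gripper([
  [[-0.388,-0.052,0,0,0,0],[-0.362,-0.15,0,0,0,0],[-0.31,-0.238,0,0,0,0],[-0.238,-0.31,0,0,0,0],[-0.15,-0.362,0,0,0,0],[-0.052,-0.388,0,0,0,0],[0,0,0,0,0,0]],
])

```text
time_s: 14.8
ee_pos: [0.4829, 0.0784, 0.1278]
eef_rot: [-3.141, 0.0, 0.032]
force: [-6.2, 1.3, 9.5]
grip_width: 0.0235
grip_force: 20.0
```

Request:
shift_gripper([
  [[0.052,-0.388,0,0,0,0],[0.15,-0.362,0,0,0,0],[0.238,-0.31,0,0,0,0],[0.31,-0.238,0,0,0,0],[0.362,-0.15,0,0,0,0],[0.388,-0.052,0,0,0,0],[0,0,0,0,0,0]],
])

```text
time_s: 15.5
ee_pos: [0.558, 0.1545, 0.1278]
eef_rot: [-3.141, -0.002, 0.031]
force: [-0.1, 3.9, 10.0]
grip_width: 0.0235
grip_force: 20.0
```

Request:
shift_gripper([
  [[0.388,0.052,0,0,0,0],[0.362,0.15,0,0,0,0],[0.31,0.238,0,0,0,0],[0.238,0.31,0,0,0,0],[0.15,0.362,0,0,0,0],[0.052,0.388,0,0,0,0],[0,0,0,0,0,0],[0,0,0,0,0,0]],
])

```text
time_s: 16.3
ee_pos: [0.6339, 0.0804, 0.1278]
eef_rot: [3.141, -0.001, 0.03]
force: [1.8, -1.3, 6.6]
grip_width: 0.0236
grip_force: 20.0
```

```bash
python3 - <<'E'
from h import *
c=ctrl.camera("top");s=ctrl.camera("side")
a=cv2.resize(c["pixels"][165:215,95:175],None,fx=5,fy=5,interpolation=cv2.INTER_CUBIC)
b=cv2.resize(s["pixels"][250:330,135:215],None,fx=5,fy=5,interpolation=cv2.INTER_CUBIC)
W=np.zeros((400,800,3),np.uint8);W[:250,:400]=a;W[:,400:]=b
cv2.imwrite("pics/wound.png",W)
E
```

```text
(no output)
```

View pics/wound.png

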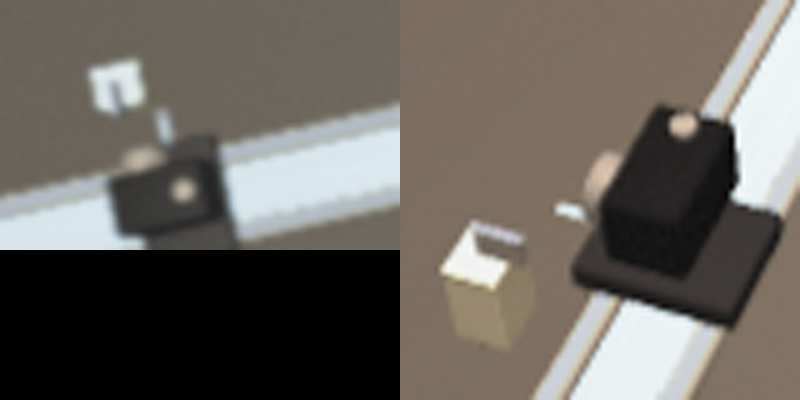

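Two turns done. In the top crop the pointer tip is at (163,110) and the blade at (117,110), with 25–28 mm left. I'll do half a turn more, then release and look closely with the wrist camera.

In the tool's units: -0.0194 m is -0.388, -0.0181 m is -0.362.

Request:
shift_gripper([
  [[-0.052,0.388,0,0,0,0],[-0.15,0.362,0,0,0,0],[-0.238,0.31,0,0,0,0],[-0.31,0.238,0,0,0,0],[-0.362,0.15,0,0,0,0],[-0.388,0.052,0,0,0,0],[0,0,0,0,0,0]],
])

```text
time_s: 17.1
ee_pos: [0.5592, 0.0036, 0.1278]
eef_rot: [-3.141, 0.0, 0.03]
force: [0.3, 0.2, 4.3]
grip_width: 0.0236
grip_force: 20.0
```

Request:
shift_gripper([
  [[-0.388,-0.052,0,0,0,0],[-0.362,-0.15,0,0,0,0],[-0.31,-0.238,0,0,0,0],[-0.238,-0.31,0,0,0,0],[-0.15,-0.362,0,0,0,0],[-0.052,-0.388,0,0,0,0],[0,0,0,0,0,0],[0,0,0,0,0,0]],
])

```text
time_s: 17.9
ee_pos: [0.4829, 0.077, 0.1277]
eef_rot: [-3.142, 0.001, 0.032]
force: [-7.2, 1.6, 11.7]
grip_width: 0.0236
grip_force: 20.0
```

Request:
shift_gripper([
  [[0,0,0,0,0,0],[0,0,0,0,0,0],[0,0,0,0,0,0],[0,0,0,0,0,0],[0,0,-0.4,0,0,0],[0,0,-0.8,0,0,0],[0,0,-0.84,0,0,0],[0,0,0,0,0,0]],
], aperture=0.05)

```text
time_s: 18.7
ee_pos: [0.485, 0.0773, 0.2345]
eef_rot: [-3.141, -0.008, 0.031]
force: [-0.1, 0.3, -1.5]
grip_width: 0.0498
grip_force: 0.0
```

Request:
shift_gripper([
  [[0.04,-0.8,0,0,0,0],[0.04,-0.8,0,0,0,0],[0.04,-0.8,0,0,0,0],[0.04,-0.8,0,0,0,0],[0.04,-0.8,0,0,0,0],[0.04,-0.8,0,0,0,0],[0.04,-0.8,0,0,0,0],[0.04,-0.86,0,0,0,0],[0,0,0,0,0,0],[0,0,0,0,0,0]],
])

```text
time_s: 19.7
ee_pos: [0.489, 0.4009, 0.2282]
eef_rot: [3.141, 0.001, 0.032]
force: [0.0, -1.0, 0.1]
grip_width: 0.05
grip_force: 0.0
```

```bash
python3 - <<'E'
from h import *
c=ctrl.camera("wrist"); p=proj(c,(.565,.403,.058)); print(p)
cv2.imwrite("pics/w4f.png",c["pixels"]); u,v=p.astype(int); u0,v0=max(u-60,0),max(v-60,0); print(u0,v0)
cv2.imwrite("pics/w4.png",cv2.resize(c["pixels"][v0:v0+120,u0:u0+130],None,fx=5,fy=5,interpolation=cv2.INTER_CUBIC))
E
```

```text
[259.04770315 117.56763982]
199 57
```

View pics/w4.png

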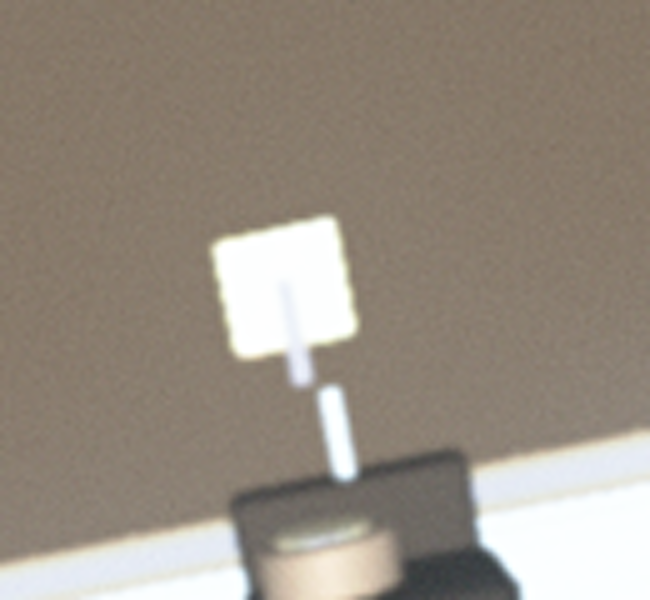

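The blade's rail-facing end is at (301,386) and the pointer tip at (330,388) in the crop, so the pointer is still about 7 mm short.

```bash
python3 - <<'E'
from h import *
c=ctrl.camera("wrist"); f=lambda u,v,z:onz(c,199+u/5,57+v/5,z)[:2]
t=f(330,388,.06); b=f(346,476,.06); m0=f(286,290,.067); m1=f(301,386,.067)
ax=t-b; ang=np.arctan2(ax[1],ax[0]); am=m1-m0; print("pointer yaw",ang,"blade",np.arctan2(-am[1],-am[0]),"len",np.hypot(*ax),np.hypot(*am))
for y in(.20,.231):
    d=m1-t; print("gap x",d@[np.cos(y),np.sin(y)],"along",d@[-np.sin(y),np.cos(y)])
print(t,m1,ctrl.get_obs()['ee_pos'])
# knob/crank check: nothing
E
```

```text
pointer yaw 0.22001227173439836 blade 0.18945372494487844 len 0.021492616389975273 0.022037569772491886
gap x 0.0019811413627237482 along 0.006771937609060543
gap x 0.002190085944228498 along 0.0067072784075954605
[0.54578183 0.39441359] [0.5463781  0.40144413] [0.48948916 0.39975196 0.22904068]
```

In the tool's units: 0.0404 m is 0.808, 0.0403 m is 0.806.

Request:
shift_gripper([
  [[-0.04,0.806,0,0,0,0],[-0.04,0.806,0,0,0,0],[-0.04,0.806,0,0,0,0],[-0.04,0.806,0,0,0,0],[-0.04,0.806,0,0,0,0],[-0.04,0.806,0,0,0,0],[-0.04,0.806,0,0,0,0],[-0.03,0.808,0,0,0,0],[0,0,0,0,0,0],[0,0,0,0,0,0]],
])

```text
time_s: 20.8
ee_pos: [0.4836, 0.0766, 0.2298]
eef_rot: [-3.141, -0.001, 0.028]
force: [0.7, -0.0, 0.3]
grip_width: 0.0498
grip_force: 0.0
```

Request:
shift_gripper([
  [[0,0,0.7,0,0,0],[0,0,0.7,0,0,0],[0,0,0.4,0,0,0],[0,0,0.18,0,0,0],[0,0,0,0,0,0]],
])

```text
time_s: 21.3
ee_pos: [0.4834, 0.0783, 0.1299]
eef_rot: [3.142, 0.001, 0.031]
force: [-0.2, -0.1, -0.3]
grip_width: 0.0503
grip_force: 0.0
```

Request:
shift_gripper([
  [[0,0,0,0,0,0],[0,0,0,0,0,0],[0,0,0,0,0,0],[0,0,0,0,0,0],[0,0,0,0,0,0]],
], aperture=0.015, clamp_n=20)

```text
time_s: 21.8
ee_pos: [0.484, 0.0778, 0.1309]
eef_rot: [3.142, -0.001, 0.031]
force: [-1.5, -0.2, 3.9]
grip_width: 0.0237
grip_force: 20.0
```

Wind 55° more, release, and go up to look again.

The manual's scale: shifts go in shares of 50 mm and turns go in shares of 2 pi rad. Converting my numbers, -0.0143 m is -0.286, -0.0138 m is -0.276.

Request:
shift_gripper([
  [[0.028,-0.286,0,0,0,0],[0.082,-0.276,0,0,0,0],[0.132,-0.256,0,0,0,0],[0.18,-0.226,0,0,0,0],[0.218,-0.186,0,0,0,0],[0,0,0,0,0,0],[0,0,0,0,0,0],[0,0,0,0,0,0]],
])

```text
time_s: 22.6
ee_pos: [0.5144, 0.1406, 0.1306]
eef_rot: [3.141, -0.001, 0.031]
force: [3.1, -2.0, 2.7]
grip_width: 0.0234
grip_force: 20.0
```

Request:
shift_gripper([
  [[0,0,0,0,0,0],[0,0,0,0,0,0],[0,0,0,0,0,0],[0,0,0,0,0,0],[0,0,-0.4,0,0,0],[0,0,-0.8,0,0,0],[0,0,-0.8,0,0,0],[0,0,0,0,0,0]],
], aperture=0.05)

```text
time_s: 23.4
ee_pos: [0.5154, 0.1407, 0.2357]
eef_rot: [-3.14, -0.008, 0.031]
force: [0.2, 0.0, -0.5]
grip_width: 0.05
grip_force: 0.0
```

```bash
python3 - <<'E'
from h import *
c=ctrl.camera("wrist"); cv2.imwrite("pics/w5f.png",c["pixels"]); print(ctrl.get_obs()['ee_pos'])
E
```

```text
[0.51454423 0.14044516 0.23267325]
```

Request:
shift_gripper([
  [[-0.04,-0.86,0,0,0,0],[-0.04,-0.86,0,0,0,0],[-0.04,-0.86,0,0,0,0],[-0.04,-0.86,0,0,0,0],[-0.04,-0.86,0,0,0,0],[-0.04,-0.86,0,0,0,0],[0,0,0,0,0,0],[0,0,0,0,0,0]],
])

```text
time_s: 24.25
ee_pos: [0.4933, 0.398, 0.2286]
eef_rot: [3.14, 0.002, 0.032]
force: [0.6, 0.1, -0.3]
grip_width: 0.0501
grip_force: 0.0
```

```bash
python3 - <<'E'
from h import *
c=ctrl.camera("wrist"); p=proj(c,(.546,.4,.058)); print(p,ctrl.get_obs()['ee_pos'])
u,v=p.astype(int); u0,v0=max(u-40,0),max(v-50,0); print(u0,v0)
a=cv2.resize(c["pixels"][v0:v0+80,u0:u0+80],None,fx=5,fy=5,interpolation=cv2.INTER_CUBIC)
b=cv2.imread("pics/w5f.png")[:,56:456]
W=np.zeros((400,800,3),np.uint8);W[:a.shape[0],:a.shape[1]]=a;W[:384,400:]=b
cv2.imwrite("pics/w5.png",W)
E
```

```text
[258.4946483  137.33026997] [0.49370326 0.39726547 0.22915598]
218 87
```

View pics/w5.png

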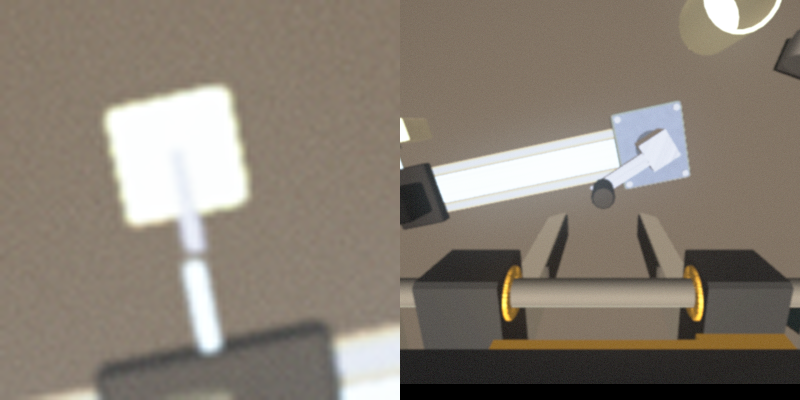

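The pointer tip (194,262) and blade end (194,252) are in line, with about 0.5 mm offset. The crank is on the shaft. One last side-view check of the hub height before I hand in.

```bash
python3 - <<'E'
from h import *
c=ctrl.camera("side"); hp={z:proj(c,(.5594,.0794,z)).round(1).tolist() for z in(.055,.099,.11)}; print(hp)
th=.031+np.pi-np.radians(55)+0
k=np.array([.5594+.075*np.cos(.031-np.radians(180+55)),.0794+.075*np.sin(.031-np.radians(235))])
print("knob top pred",proj(c,(*k,.145)).round(1),proj(c,(*k,.155)).round(1))
u,v=map(int,hp[.099]); cv2.imwrite("pics/s2.png",cv2.resize(c["pixels"][v-40:v+40,u-50:u+50],None,fx=6,fy=6,interpolation=cv2.INTER_CUBIC)); print(u-50,v-40)
E
```

```text
{0.055: [234.7, 219.7], 0.099: [234.3, 207.5], 0.11: [234.2, 204.4]}
knob top pred [235.1 212.7] [235.  209.6]
184 167
```

View pics/s2.png

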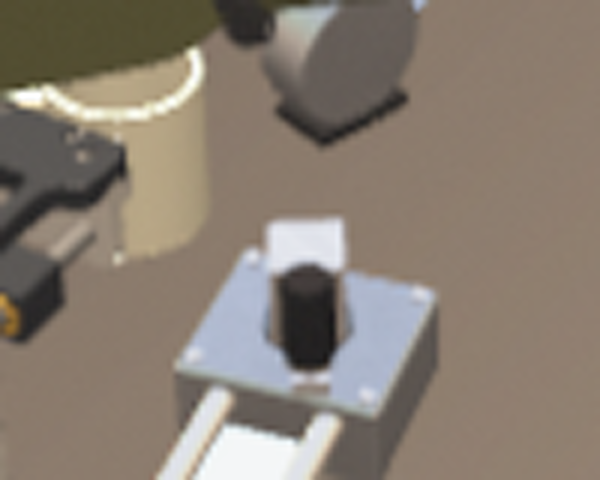

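The hub top at (305,246) in the crop is (234.8,208) in the full image, and the knob top is (235.2,212.8). Both match the fully seated predictions within a pixel.

```bash
python3 -c "
from station import ctrl
print(ctrl.hand_in())"
```

```text
the job is handed in; nothing more can be done
None
```

The crank is fully down on the shaft and wound about 2.65 turns clockwise, the pointer is about 0.5 mm from the blade line in the last wrist image, and the job is handed in; no verdict was returned.

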